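Turn the mill's bearing block in the vise and grease it

ROBOT

A 6-joint arm with a two-finger parallel gripper is mounted at the origin on the work surface. World frame = base frame: x ahead of the robot, y to its left, z up, the work surface at z = 0. Lengths are in mm, angles in rad, forces in N, time in s.
With the tool pointing down it reaches from about 275 to 750 mm from the base axis. Payload 10.2 kg.
Tool frame: the origin (TCP) lies between the finger pads; the fingertips stand 25 mm ahead of it and the grasp point (between the pads) lies 6 mm ahead of it; z points along the fingers, y is the line along which they close (so a half turn about z gives the same grasp; the last joint's range is limited). The gripper opens to 88 mm and grips with 3 to 60 N. Pads are 18 mm wide; open, the fingers measure 123 mm over their backs; the gripper's body (75 mm by 187 mm) begins 45 mm behind the grasp point.
Start: joints at [-1.405, 0.313, 1.498, -0, 1.331, -0.223], TCP at [199.004, -485.828, 237.82] pointing down, gripper open.
Joint ranges: [-2.94, 2.94], [-0.97, 2.17], [0.19, 2.56], [-1.23, 4.37], [0.02, 3.11], [-2.88, 2.88]. Speed limits (rad/s): [2.39, 2.39, 3.01, 3.14, 3.14, 3.14].

INTERFACE

Orientations are given as a unit quaternion [w, x, y, z].
In Python, from rig import arm gives the robot as it stands.
- The arm moves only by the shell command python3 -m inch 'ROWS' [OPENING] [FORCE]. ROWS is JSON, a list of rows, each a list of 4 numbers: the shift along the tool's x, y, z normalised to -1 to 1, where 1 is 0.03 m, then the turn about the tool's z normalised to -1 to 1, where 1 is 0.08 rad. In form: [[tx, ty, tz, spin], ...]. A call has 1 to 20 rows; each row shifts and turns the commanded pose from where the row before left it, along the tool's axes as they then stand; what a row does not reach is not made up. A row lasts 1/8 s, in which the tool goes at most 62.5 mm and 10.7 degrees, less where a joint would pass 70% of its speed; a pose out of reach is approached as far as the arm can. A call with a number of a shift or a turn outside -1 to 1 is refused whole. A call with a gripper value outside its range is refused whole. OPENING is the opening, from -1 (shut) to 1 (fully open), set as the call begins (- or left out, the last holds). The fingers move at their own pace and stop on an object; FORCE is the grip in N (left out, the last holds). Time passes only in rows, so rows that do not move let the fingers close. It gives the time, the measured TCP pose, the force, the opening and the grip force at its end, in the units of the state.
- arm.get_state(): the state, without advancing time (a new reading comes with each control period).
- arm.grab_frame(name): name is "scene" or "top"; returns the picture (400x640x3 uint8, red, green, blue); there is no depth.
- arm.calibration(name): a dict with "fx", "fy", "cx", "cy" (pixels), "extrinsics" (4x4, takes a point from camera to world coordinates). Camera axes: x right, y down, z forward; pixel columns grow to the right and rows downward; lengths in mm; the calibration is good to about 2 mm. A picture is of the moment at which its call begins. calibration takes no time and is no camera call.
- arm.hand_in(): hands the job in; it is judged then, once.
The state is a dict: "time_s": time; "joint_pos": joint angles; "dq": joint speeds; "joint_efforts": joint torques, N m; "position": TCP position; "ee_rot": TCP orientation; "ft_force": force on the tool from outside, world axes, zero at the start; "moment": the same for the moment, N m; "width": finger opening in mm; "grip_force": force on a finger pad.
Only numpy, scipy, OpenCV 4.12 (cv2) and the standard library are available. Lean on these libraries where they do the work, as an engineer would, in place of code of your own. Each camera call takes 0.05 s, during which the arm holds its last target. There are 200 camera calls.

TASK

The rolling mill's bearing block sits in the bench vise the wrong way round, its slanting grease nipple tucked in against the tall fixed jaw. Turn the block half round in the vise so that the nipple leans towards the sliding jaw, seat it flat and square against the fixed jaw, about midway across, and close the sliding jaw up on it again; then take the push-type grease gun from its wooden stand, press its coupler squarely onto the nipple until it snaps on, and keep pushing until the sprung nose is driven most of the way into the barrel. Finish like that, still gripping the gun and holding it pressed on the nipple against its spring, and leave the mandrel, the pot of punches and the hammer where they are.

Things in the scene. Friction and masses are not known exactly. Their poses are not given: they have to be found in the camera images.
- vise: Grey bolted-down bench vise. Origin on the bench (z=0) under the middle of the block's seat; z up, +x to the fixed jaw, -x to the sliding jaw. Bed top, where the block stands: z=30 mm, 70 mm wide. Tall fixed jaw: face at x=+25, 22 mm thick, 64 wide, top z=100. Sliding jaw: 28 thick, 64 wide, top z=70. Foot 178 x 100 mm, bed from x=-127 to +63.
- jaw (a joint): Sliding jaw (m). 0: jaws 50 mm apart, just closed on the block; grows as it opens (to vise -x), to 0.045; negative to -0.015 when closed further without the block. Stiff slide: moves at about 3 N plus 25 N per m/s, stays where left; pushing the standing block along with it takes about 5 N more. Starts at 0.002 to 0.004, the block loose.
- jaw_pin (a point): Grip point on the sliding jaw's upright steel pin: diameter 16 mm, on the middle of the jaw's top, from z=70 to 105 mm. The point is on its axis at z=89 mm, at vise x=-40 mm minus the joint value, y=0. Pinch it to slide the jaw.
- block: Dark steel bearing block, loose, 0.5 to 0.85 kg, 50 (x) x 40 (y) x 60 mm high. Origin: centre of underside. Top level from x=+10 to +25; a 30 degree shoulder falls from there to z=39.8 at the -x face and carries the nipple. Grip the plain y faces. Starts with -x (nipple) side to the fixed jaw; must end with its x axis along the vise's x, +x face on the fixed jaw.
- nipple: Brass grease nipple on the block's shoulder, its axis 30 degrees from vertical, leaning to block -x. Origin on the shoulder at block (-5, 0, 51.3) mm, z outward along its axis. Hex foot 11 mm across, to z=5; neck 7 mm; head 11 mm wide at z=13 to 15, tapering to 5 mm at the flat top, z=19.
- gun: Push-type grease gun, loose, 0.4 kg, nose down in the stand. Origin on its axis under the flange that rests on the stand; z away from the nose. Aluminium barrel diameter 30 mm to z=100 mm, black cap; flange diameter 40, z=0 to 8. Below: sprung nose, tube diameter 10, steel coupler diameter 21, mouth at z=-52.
- mouth (a point): Centre of the coupler's mouth, at gun z=-52 mm with the nose out (moves up the axis as the nose goes in). Sprung jaws inside the mouth spread over the nipple's head, taking about 4 to 6 N, and snap in behind it; seated, the mouth is 6.5 mm above the nipple's origin along its axis.
- nose (a joint): How far the sprung nose is pushed into the barrel (m): 0 out, 0.014 fully in (hard stop). Spring force 8 N at 0, plus 0.6 N per mm.
- stand: Drilled light wood block, fixed, 84 x 84 x 65 mm high; origin: centre of its underside. The gun hangs in its middle hole, diameter 28 mm: lift it straight up at least 55 mm. Stand and mandrel change places from run to run.
- mandrel: Bystander: upright tapered wooden mandrel, loose, 68 mm across the foot, 44 mm at the top, 200 mm high; origin: centre of its underside.
- punch_pot: Bystander: clay pot with steel punches, loose, 72 mm across, 62 mm high, the punches up to about 125 mm; origin: centre of its underside.
- hammer: Bystander: hammer lying on the bench, loose, 220 mm long; origin: underside, at the middle of its length.
Not all that is in view belongs to the job. Of the things shaped like the block, the steel one is meant.

How it is judged (in metres and radians):
On the way, in this order (a step that is already met when the one before it is completed fails the run):
1. the block stands turned half round in the vise, flat and square against the fixed jaw, with the sliding jaw closed up on it and the hand off the block (x of nipple in the frame of vise below 0 m and angle between the x axis of block and the x axis of vise, either way round below 0.06 rad and angle between block's own z axis and vertical below 0.05 rad and x of block in the frame of vise between -0.0025 and 0.0025 m and y of block in the frame of vise between -0.015 and 0.015 m and z of block in the frame of vise below 0.032 m and value of joint jaw below 0.002 m and contact force between each of the arm, the fingers and block below 0.5 N), for 0.2 s.
2. the gun's coupler has snapped squarely onto the nipple (z of mouth in the frame of nipple below 0.0085 m and x of mouth in the frame of nipple between -0.002 and 0.002 m and y of mouth in the frame of nipple between -0.002 and 0.002 m and z of gun in the frame of nipple above 0.03 m and angle between the z axis of gun and the z axis of nipple, either way round below 0.12 rad), for 0.1 s.
At the end, for the whole second after the job is handed in: Block flat, square (0.06 rad), nipple to the sliding jaw, within 2.5 mm of the fixed jaw, sliding jaw within 2 mm of it. Coupler snapped on: within 2 mm of the axis, 0.12 rad, mouth 8.5 mm over the shoulder. Gun still gripped, nose over 8 mm in, bearing over 8 N, touching nothing else (all of step 1 and all of step 2 and value of joint nose above 0.008 m and contact force between gun and block above 8 N and contact force between the fingers and gun above 2 N and contact force between gun and vise below 0.5 N and contact force between gun and stand below 0.5 N); the arm keeps its last pose, push and grip.
It fails at once if a bystander is knocked over or pushed more than 25 mm (distance of any of mandrel, punch_pot, hammer from where it was at the start of the episode above 0.025 m or angle between any of mandrel, punch_pot's own z axis and vertical above 0.3 rad).
It also fails if it takes over 72 s, if anything falls off the work surface, if the arm or the gripper's body presses on something with over 40 N, if the wrist force passes 120 N, or if a joint passes its speed limit or range.

## Working session

There is one attempt and no reset: what is moved stays moved. The work goes in short steps, Python scripts to look and compute and a shell command to move; the robot and the scene stay as the last step left them, time stands still between calls to the robot, and variables do not carry over. Pictures are saved under pics/ and viewed, at most 10 in all, crops included, and the job is handed in when it is done.

```bash
ls; mkdir -p pics
python3 - <<'E'
from rig import arm
import cv2,numpy as np
for n in("scene","top"):
    f=arm.grab_frame(n); cv2.imwrite(f"pics/{n}0.png",f[:,:,::-1])
    c=arm.calibration(n); print(n,c['fx'],c['fy'],c['cx'],c['cy']); print(np.round(np.array(c['extrinsics']),3).tolist())
s=arm.get_state(); print(s)
E
```

```text
pics
scene 488.4080675335211 488.4080675335211 313.6068620185912 197.78133423461804
[[-0.298, 0.651, -0.698, 1350.641], [0.955, 0.198, -0.223, 272.63], [-0.007, -0.732, -0.681, 855.026], [0.0, 0.0, 0.0, 1.0]]
top 462.82927312938995 462.82927312938995 326.48315545260454 189.85480198370195
[[-0.007, -0.996, 0.087, 487.288], [-1.0, 0.008, 0.017, -8.292], [-0.018, -0.087, -0.996, 1203.97], [0.0, 0.0, 0.0, 1.0]]
{'time_s': 0.1, 'joint_pos': array([-1.40537737e+00,  3.13364269e-01,  1.49836548e+00,  4.56253346e-06,
        1.33099965e+00, -2.23420014e-01]), 'dq': array([ 0.00097458, -0.0010531 , -0.000311  ,  0.00091518,  0.00071763,
       -0.0009694 ]), 'joint_efforts': array([ 2.06992081e-03, -4.02814686e+01, -2.52642024e+01,  6.94550481e-02,
        3.42681713e-02, -6.63092442e-05]), 'position': array([ 198.97712468, -485.58947789,  237.33189448]), 'ee_rot': array([-5.68067055e-04,  9.81159935e-01,  1.93196427e-01,  1.86954791e-05]), 'ft_force': array([0.54596281, 1.0036219 , 0.49210318]), 'moment': array([0.02116114, 0.02014134, 0.00134785]), 'grip_force': 0.0, 'width': 88.17251290316281}
```

View pics/top0.png

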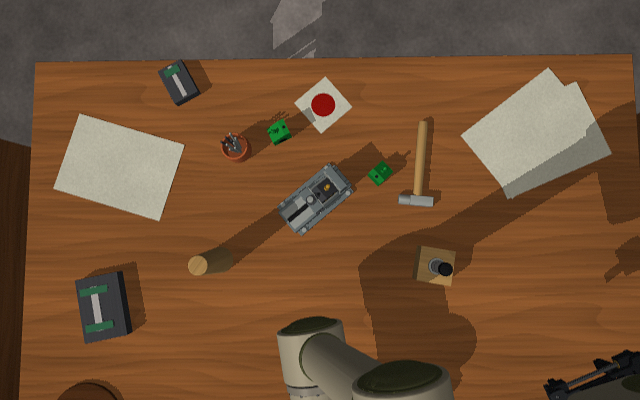

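View pics/scene0.png

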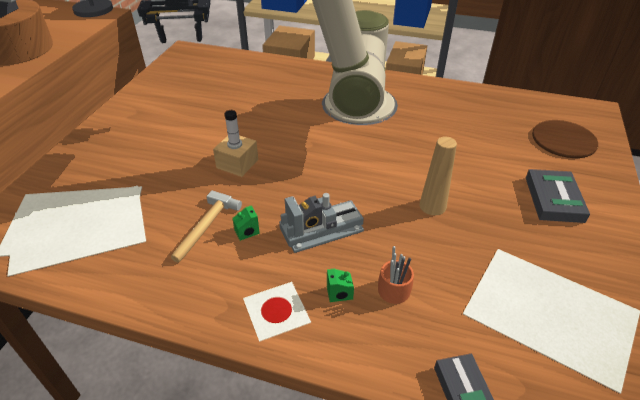

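The top view shows the vise at about (317,198), with its fixed jaw to the upper right. The gun and stand are at (437,266), the mandrel at (198,266), the pot at (234,146) and the hammer at (420,165). The two green blocks are decoys. Next I'll enlarge the vise and the gun.

Run:
```python
import cv2,numpy as np
t=cv2.imread('pics/top0.png');s=cv2.imread('pics/scene0.png')
a=cv2.resize(t[150:250,267:367],(400,400),interpolation=cv2.INTER_CUBIC)
b=cv2.resize(s[175:255,275:375],(400,320),interpolation=cv2.INTER_CUBIC)
c=cv2.resize(t[235:295,405:465],(240,240),interpolation=cv2.INTER_CUBIC)
d=cv2.resize(s[105:180,205:265],(240,300),interpolation=cv2.INTER_CUBIC)
o=np.zeros((600,800,3),np.uint8)
o[:400,:400]=a;o[:320,400:]=b;o[320:320+240,400:640]=c;o[320:600,640:800]=d[:280,40:200]
cv2.imwrite('pics/crop1.png',o)
```

```text
(no output)
```

View pics/crop1.png

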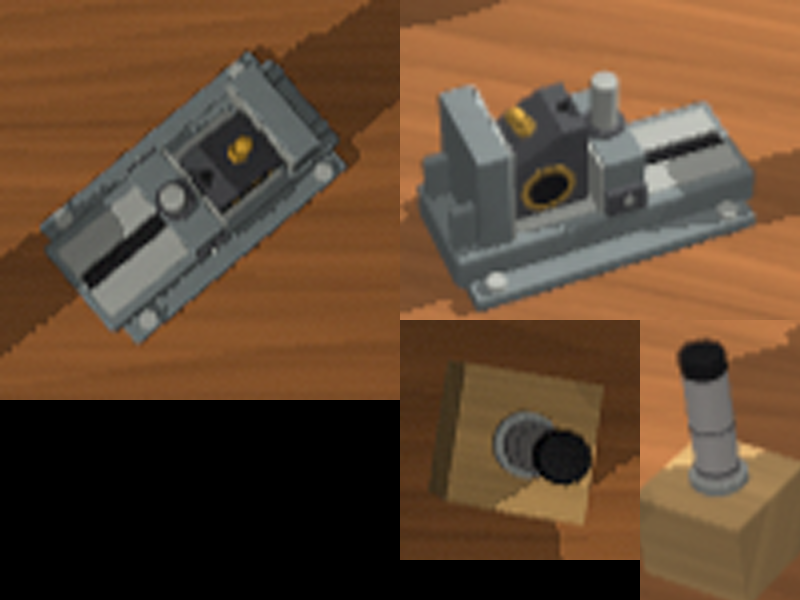

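The crop shows the pin top at top-crop (172,195) and scene-crop (604,78). The four foot bolts, the nipple at (240,150), the flange at (526,443) and the cap at (562,456) are also clear. Next I'll cast rays through these.

```bash
cat > h.py <<'E'
from rig import arm
import numpy as np
from scipy.spatial.transform import Rotation as R
def ray(n,p):
    c=arm.calibration(n);E=np.array(c['extrinsics'])
    d=E[:3,:3]@np.array([(p[0]-c['cx'])/c['fx'],(p[1]-c['cy'])/c['fy'],1]);return E[:3,3],d/np.linalg.norm(d)
def pl(n,p,z):
    o,d=ray(n,p);return o+d*(z-o[2])/d[2]
def tri(pt,ps):
    o1,d1=ray('top',pt);o2,d2=ray('scene',ps)
    k=np.linalg.lstsq(np.stack([d1,-d2],1),o2-o1,rcond=None)[0]
    a,b=o1+k[0]*d1,o2+k[1]*d2;return (a+b)/2,np.linalg.norm(a-b)
def proj(n,P):
    c=arm.calibration(n);q=np.linalg.inv(np.array(c['extrinsics']))@np.append(P,1)
    return c['fx']*q[0]/q[2]+c['cx'],c['fy']*q[1]/q[2]+c['cy']
def axes(s=None):
    s=s or arm.get_state();q=s['ee_rot'];return R.from_quat(np.r_[q[1:],q[0]]).as_matrix(),s['position']
def go(target,yaw):  # shift in row units (tool axes) of TCP to target and spin so tool-y is along yaw (mod pi)
    M,p=axes();d=M.T@(np.array(target)-p)/30
    y=np.arctan2(M[1,1],M[0,1]);da=(yaw-y+np.pi/2)%np.pi-np.pi/2
    print('shift units',d.round(2),'spin units',round(-da/0.08,2),'tcp',p.round(1))
E
python3 - <<'E'
from h import *
T=lambda u,v:(267+u/4,150+v/4)
S=lambda u,v:(275+(u-400)/4,175+v/4)
G=lambda u,v:(405+(u-400)/4,235+(v-320)/4)
D=lambda u,v:(205+(u-600)/4,105+(v-320)/4)
np.set_printoptions(precision=1,suppress=True)
print('pin',tri(T(172,193),S(604,78)),pl('top',T(172,193),105),pl('scene',S(604,78),105))
b=[pl('top',T(*p),14) for p in[(60,215),(148,318),(323,172),(243,68)]];print('bolts',np.array(b))
print('angle',np.degrees([np.arctan2(*(b[i]-b[j])[[1,0]]) for i,j in((3,0),(2,1))]),np.mean(b,0))
f=[pl('scene',S(*p),100) for p in[(440,92),(471,84),(513,150),(482,160)]];print('fixed top scene',np.array(f))
f=[pl('top',T(*p),100) for p in[(231,88),(262,70),(324,145),(294,168)]];print('fixed top',np.array(f))
print('nipple',tri(T(240,149),S(520,120)))
print('stand',pl('top',G(524,443),65),'flange',pl('top',G(526,443),73),'cap',tri(G(562,456),D(703,350)))
s=arm.get_state();print(axes(s))
E
```

```text
pin (array([563.5,  50.6, 105.1]), np.float64(0.6114667472859545)) [563.6  50.3 105. ] [563.3  50.8 105. ]
bolts [[556.3 127.5  14. ]
 [489.7  70.9  14. ]
 [582.7 -42.3  14. ]
 [650.7   8.8  14. ]]
angle [-51.5 -50.6] [569.9  41.2  14. ]
fixed top scene [[596.4 -36.4 100. ]
 [584.9 -21.8 100. ]
 [628.8  17.9 100. ]
 [641.2   4.1 100. ]]
fixed top [[626.9  14.9 100. ]
 [637.6  -3.8 100. ]
 [592.  -40.6 100. ]
 [578.3 -22.5 100. ]]
nipple (array([591.4,   9.7,  86.3]), np.float64(0.4656624757311517))
stand [ 399.8 -252.8   65. ] flange [ 400.4 -252.3   73. ] cap (array([ 400.2, -251.5,  165.8]), np.float64(0.6990611923665828))
(array([[ 0.9,  0.4, -0. ],
       [ 0.4, -0.9,  0. ],
       [ 0. , -0. , -1. ]]), array([ 199. , -485.6,  237.3]))
```

Vise origin is about (590,17) with yaw about -51°, so its y axis lies along 38.8°. The three estimates agree to about 2 mm. First move: spin to that direction.

```bash
python3 -c "
from h import *
go([563.5,50.5,160],np.radians(38.8))"; python3 -m inch '[[0,0,0,1],[0,0,0,1],[0,0,0,1],[0,0,0,1],[0,0,0,1],[0,0,0,1],[0,0,0,1],[0,0,0,1],[0,0,0,1],[0,0,0,1],[0,0,0,1],[0,0,0,1],[0,0,0,1],[0,0,0,1],[0,0,0,1],[0,0,0,1]]' 1; python3 -c "
from h import *
go([563.5,50.5,160],np.radians(38.8))"
```

```text
shift units [ 18.02 -11.93   2.6 ] spin units 16.03 tcp [ 199.  -485.6  237.3]
time_s: 2.1
position: [199.0, -485.7, 237.5]
ee_rot: [-0.0, 0.902, -0.432, -0.0]
ft_force: [-0.3, 0.1, -0.3]
width: 88.5
grip_force: 0.0
shift units [ -6.32 -20.67   2.59] spin units -0.0 tcp [ 199.  -485.7  237.5]
```

```bash
python3 -m inch '[[-0.31,-1,0,0],[-0.31,-1,0,0],[-0.31,-1,0,0],[-0.31,-1,0,0],[-0.31,-1,0,0],[-0.31,-1,0,0],[-0.31,-1,0,0],[-0.31,-1,0,0],[-0.31,-1,0,0],[-0.31,-1,0,0],[-0.31,-1,0,0],[-0.31,-1,0,0],[-0.31,-1,0,0],[-0.31,-1,0.2,0],[-0.31,-1,0.3,0],[-0.31,-1,0.4,0],[-0.31,-1,0.4,0],[-0.31,-1,0.4,0],[-0.31,-1,0.4,0],[-0.31,-1,0.4,0]]' ; python3 -c "
from h import *
go([563.5,50.5,98],np.radians(38.8))"
```

```text
time_s: 4.6
position: [549.1, 36.9, 162.1]
ee_rot: [0.0, 0.902, -0.431, -0.0]
ft_force: [0.1, -0.0, 0.0]
width: 88.3
grip_force: 0.0
shift units [-0.05 -0.66  2.14] spin units 0.03 tcp [549.1  36.9 162.1]
```

```bash
python3 -m inch '[[-0.05,-0.66,0.4,0],[0,0,0.8,0],[0,0,0.8,0],[0,0,0.14,0],[0,0,0,0]]' && python3 -m inch '[[0,0,0,0],[0,0,0,0],[0,0,0,0],[0,0,0,0],[0,0,0,0]]' -1 15; python3 -c "
from h import *
s=arm.get_state();print(s['ft_force'],s['position'])"
```

```text
time_s: 5.22
position: [563.4, 49.5, 99.0]
ee_rot: [-0.0, 0.902, -0.431, 0.0]
ft_force: [0.8, 0.8, 1.1]
width: 88.0
grip_force: 0.0
time_s: 5.85
position: [563.3, 49.5, 98.6]
ee_rot: [0.0, 0.902, -0.431, -0.0]
ft_force: [0.2, 0.7, -0.1]
width: 40.4
grip_force: 0.0
[ 0.2163896   0.69017291 -0.05501153] [563.25804108  49.53299653  98.64600026]
```

```bash
python3 -m inch '[[0,0,0,0],[0,0,0,0],[0,0,0,0],[0,0,0,0]]' -1 30
```

```text
time_s: 6.35
position: [563.2, 49.5, 98.6]
ee_rot: [0.0, 0.902, -0.431, -0.0]
ft_force: [-1.8, -1.1, -0.3]
width: 14.2
grip_force: 30.0
```

```bash
python3 -m inch '[[-0.1,0,0,0],[-0.1,0,0,0],[-0.1,0,0,0],[-0.1,0,0,0],[0,0,0,0]]' && python3 -m inch '[[0,0,0,0],[0,0,-0.2,0],[0,0,-0.8,0],[0,0,-0.8,0],[0,0,-0.8,0],[0,0,-0.5,0]]' 0.4
python3 - <<'E'
from h import *
import cv2
o=[]
for n,P in(('top',[590,17,80]),('scene',[590,17,80])):
    f=arm.grab_frame(n); cv2.imwrite(f'pics/{n}1.png',f[:,:,::-1]); u,v=map(int,proj(n,P)); o.append(cv2.resize(f[v-50:v+50,u-50:u+50,::-1],(400,400),interpolation=cv2.INTER_CUBIC)); print(n,u-50,v-50)
cv2.imwrite('pics/crop2.png',np.hstack(o))
E
```

```text
time_s: 6.98
position: [555.2, 59.1, 98.6]
ee_rot: [0.0, 0.902, -0.431, -0.001]
ft_force: [-3.5, -3.3, 1.0]
width: 13.8
grip_force: 30.0
time_s: 7.72
position: [556.0, 59.1, 193.1]
ee_rot: [-0.0, 0.902, -0.431, 0.001]
ft_force: [0.2, 0.1, 0.8]
width: 61.4
grip_force: 0.0
top 274 138
scene 258 157
```

View pics/crop2.png

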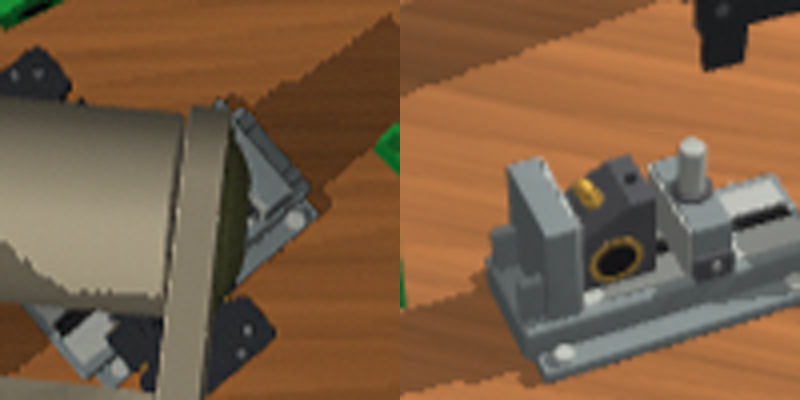

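The scene view shows the jaw opened by about 12 mm and the block still standing with its nipple to the fixed jaw. Next I'll grasp the block.

```bash
python3 -m inch '[[0.9,0,0,0],[0.9,0,0,0],[0,0,0.8,0],[0,0,0.8,0],[0,0,0.8,0],[0,0,0.8,0],[0,0,0.6,0],[0,0,0.17,0],[0,0,0,0]]' 0.4 && python3 -c "
from h import *
go([590,17,74],np.radians(38.8))" && python3 -m inch '[[0,0,0,0],[0,0,0,0],[0,0,0,0],[0,0,0,0],[0,0,0,0]]' -1 45
```

```text
time_s: 8.95
position: [589.8, 16.9, 72.6]
ee_rot: [-0.0, 0.902, -0.431, 0.0]
ft_force: [-0.1, -0.4, -0.0]
width: 61.9
grip_force: 0.0
shift units [ 0.   -0.01 -0.05] spin units 0.03 tcp [589.8  16.9  72.6]
time_s: 9.57
position: [589.5, 16.5, 73.1]
ee_rot: [0.0, 0.902, -0.431, 0.0]
ft_force: [-4.4, -2.5, 5.0]
width: 39.1
grip_force: 45.0
```

```bash
python3 -m inch '[[0,0,-0.3,0],[0,0,-0.7,0],[0,0,-0.8,0],[0,0,-0.8,0],[0,0,-0.3,-0.5],[0,0,0,-1],[0,0,0,-1],[0,0,0,-1],[0,0,0,-1],[0,0,0,-1],[0,0,0,-1],[0,0,0,-1],[0,0,0,-1],[0,0,0,-1],[0,0,0,-1],[0,0,0,-1],[0,0,0,-1],[0,0,0,-1],[0,0,0,-1],[0,0,0,-1]]' && python3 -m inch '[[0,0,0,-1],[0,0,0,-1],[0,0,0,-1],[0,0,0,-1],[0,0,0,-1],[0,0,0,-1],[0,0,0,-1],[0,0,0,-1],[0,0,0,-1],[0,0,0,-1],[0,0,0,-1],[0,0,0,-1],[0,0,0,-1],[0,0,0,-1],[0,0,0,-1],[0,0,0,-1],[0,0,0,-1],[0,0,0,-1],[0,0,0,-1],[0,0,0,-1]]' && python3 -m inch '[[0,0,0,-1],[0,0,0,-1],[0,0,0,-1],[0,0,0,-0.77],[0,0,0,0]]'
python3 - <<'E'
from h import *
import cv2
go([590-4*.627,17+4*.779,75],np.radians(38.8))
print(arm.get_state()['joint_pos'])
f=arm.grab_frame('scene');u,v=map(int,proj('scene',[590,17,100]));cv2.imwrite('pics/crop3.png',cv2.resize(f[v-60:v+60,u-60:u+60,::-1],(480,480),interpolation=cv2.INTER_CUBIC)); print(u-60,v-60)
E
```

```text
time_s: 12.08
position: [589.2, 17.3, 158.8]
ee_rot: [-0.001, 0.985, 0.175, -0.001]
ft_force: [0.3, -0.4, -7.9]
width: 39.6
grip_force: 44.9
time_s: 14.58
position: [589.2, 17.3, 158.8]
ee_rot: [-0.001, 0.561, 0.828, -0.0]
ft_force: [0.2, -0.4, -8.3]
width: 39.6
grip_force: 44.9
time_s: 15.2
position: [589.3, 17.2, 158.9]
ee_rot: [-0.001, 0.431, 0.902, -0.0]
ft_force: [0.7, -0.4, -8.4]
width: 39.9
grip_force: 44.9
shift units [0.11 0.02 2.8 ] spin units 0.02 tcp [589.3  17.2 158.9]
[-1.69608773e-01  5.21940958e-01  1.40200758e+00  4.10766511e-04
  1.21911729e+00 -8.48886903e-01]
248 140
```

View pics/crop3.png

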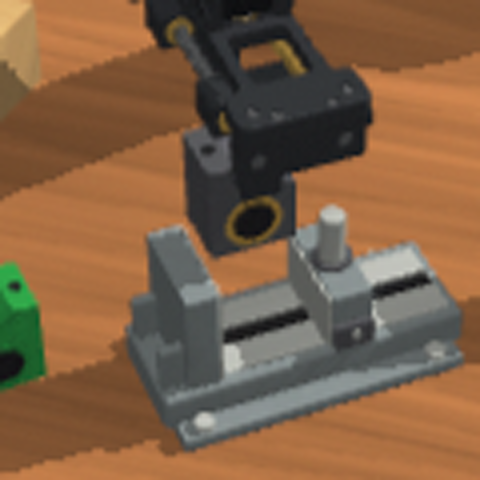

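The block is turned, with its plain flat top towards the fixed jaw, and it's hanging level. I'll lower it about 6 mm short of the fixed jaw.

```bash
python3 -m inch '[[0.18,0.02,0.3,0],[0,0,0.7,0],[0,0,0.7,0],[0,0,0.6,0],[0,0,0.3,0],[0,0,0.12,0],[0,0,0.06,0],[0,0,0,0]]'
```

```text
time_s: 16.25
position: [586.9, 21.4, 76.5]
ee_rot: [0.0, 0.431, 0.902, 0.0]
ft_force: [0.0, 0.6, -8.7]
width: 39.5
grip_force: 44.9
```

```bash
python3 -m inch '[[0,0,0.05,0],[0,0,0.04,0],[0,0,0,0]]'; python3 -m inch '[[0,0,0.03,0],[0,0,0,0]]'
```

```text
time_s: 16.62
position: [586.7, 21.4, 73.4]
ee_rot: [-0.0, 0.431, 0.902, -0.0]
ft_force: [0.8, -0.3, -7.8]
width: 39.5
grip_force: 44.9
time_s: 16.88
position: [586.9, 21.4, 73.1]
ee_rot: [0.0, 0.431, 0.902, 0.0]
ft_force: [-1.5, -0.2, -2.1]
width: 39.2
grip_force: 44.9
```

```bash
python3 -m inch '[[0,0,0,0],[0,0,0,0],[0,0,-0.4,0],[0,0,-0.45,0],[0,0,0,0]]' 0.4; python3 -c "
from h import *
go([555.4,59.1,98.5],np.radians(38.8))"
```

```text
time_s: 17.5
position: [587.5, 21.3, 99.7]
ee_rot: [0.001, 0.431, 0.902, 0.0]
ft_force: [0.3, -0.1, -1.1]
width: 61.7
grip_force: 0.0
shift units [ 1.65 -0.04  0.04] spin units 0.03 tcp [587.5  21.3  99.7]
```

```bash
python3 -m inch '[[0.5,-0.04,0.04,0],[0.7,0,0,0],[0.45,0,0,0],[0,0,0,0],[0,0,0,0],[0,0,0,0],[0,0,0,0],[0,0,0,0]]' -1 40; python3 -m inch '[[0,0,0,0],[0,0,0,0]]'
python3 - <<'E'
from h import *
import cv2
f=arm.grab_frame('scene');u,v=map(int,proj('scene',[590,17,80]));cv2.imwrite('pics/crop4.png',cv2.resize(f[v-60:v+60,u-60:u+60,::-1],(480,480),interpolation=cv2.INTER_CUBIC)); print(u-60,v-60)
E
```

```text
time_s: 18.5
position: [555.0, 59.2, 96.9]
ee_rot: [0.0, 0.431, 0.902, 0.0]
ft_force: [3.3, 3.7, -0.1]
width: 14.0
grip_force: 40.0
time_s: 18.75
position: [555.0, 59.2, 96.9]
ee_rot: [0.0, 0.431, 0.902, 0.0]
ft_force: [2.5, 4.7, -0.9]
width: 14.2
grip_force: 40.0
248 147
```

View pics/crop4.png

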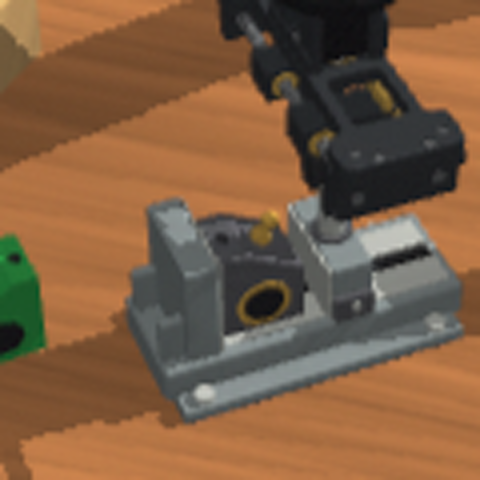

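```bash
python3 -m inch '[[-0.1,0,0,0],[-0.1,0,0,0],[-0.1,0,0,0],[-0.1,0,0,0],[0,0,0,0]]' - 60;  python3 -m inch '[[-0.05,0,0,0],[-0.03,0,0,0],[0,0,0,0]]'
```

```text
time_s: 19.42
position: [562.5, 50.3, 96.9]
ee_rot: [0.0, 0.431, 0.902, 0.001]
ft_force: [2.6, 6.7, -0.6]
width: 13.4
grip_force: 60.0
time_s: 19.8
position: [563.4, 49.2, 96.8]
ee_rot: [-0.001, 0.431, 0.902, 0.001]
ft_force: [-0.5, 10.4, 1.2]
width: 13.1
grip_force: 60.0
```

```bash
for i in 1 2; do python3 -m inch '[[-0.06,0,0,0],[0,0,0,0]]'|sed -n '2p;4p';done
```

```text
position: [564.6, 47.7, 96.8]
ft_force: [-0.2, 10.4, 1.9]
position: [564.8, 47.4, 96.8]
ft_force: [-4.0, 15.2, 4.1]
```

```bash
for i in 1 2; do python3 -m inch '[[-0.06,0,0,0],[0,0,0,0]]'|sed -n '2p;4p';done
```

```text
position: [564.9, 47.3, 96.8]
ft_force: [-9.7, 20.9, 8.8]
position: [564.9, 47.3, 96.7]
ft_force: [-16.1, 28.4, 14.0]
```

The jaw is firmly closed: 32 N with no further motion. I'll unload, release and look.

```bash
python3 -m inch '[[0.1,0,0,0],[0.04,0,0,0]]'|sed -n '2p;4p'; python3 -m inch '[[0,0,0,0],[0,0,0,0],[0,0,0,0],[0,0,-0.8,0],[0,0,-1,0],[0,0,-1,0],[0,0,-1,0],[-0.5,0.8,-0.5,0],[-0.5,0.8,-0.2,0]]' 0.4
python3 - <<'E'
from h import *
import cv2
go([400.2,-252,262],np.radians(38.8)); print(arm.get_state()['joint_pos'][5])
o=[]
for n in('top','scene'):
    f=arm.grab_frame(n)[:,:,::-1];cv2.imwrite(f'pics/{n}5.png',f);u,v=map(int,proj(n,[580,30,80])); o.append(cv2.resize(f[v-40:v+40,u-40:u+40],(400,400),interpolation=cv2.INTER_CUBIC)); print(n,u-40,v-40)
cv2.imwrite('pics/crop5.png',np.hstack(o))
E
```

```text
position: [564.8, 47.5, 96.8]
ft_force: [-0.2, 10.1, 1.7]
time_s: 22.18
position: [622.7, 52.1, 233.2]
ee_rot: [0.001, 0.431, 0.902, 0.0]
ft_force: [-0.9, -0.1, -0.0]
width: 61.5
grip_force: 0.0
shift units [ -3.23 -12.14  -0.97] spin units 0.02 tcp [622.7  52.1 233.2]
-0.7825236901428305
top 278 152
scene 275 165
```

View pics/crop5.png

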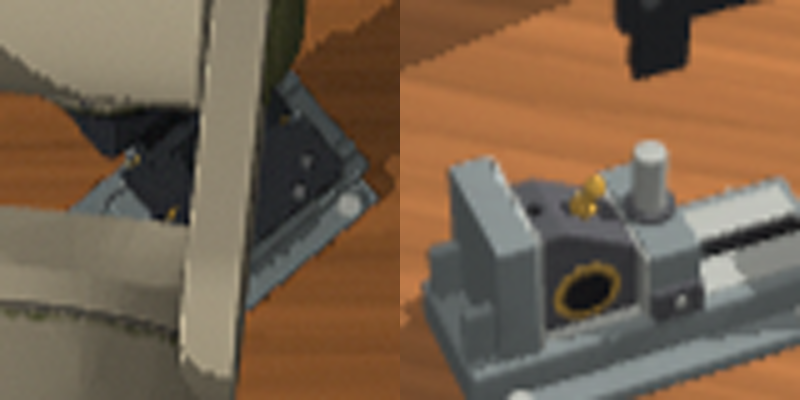

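The block is seated between the jaws with its nipple leaning to the sliding jaw. Now over to the gun.

```bash
python3 -m inch '[[-0.25,-0.95,0,0],[-0.25,-0.95,0,0],[-0.25,-0.95,0,0],[-0.25,-0.95,0,0],[-0.25,-0.95,0,0],[-0.25,-0.95,0,0],[-0.25,-0.95,0,0],[-0.25,-0.95,0,0],[-0.25,-0.95,0,0],[-0.25,-0.95,0,0],[-0.25,-0.95,0,0],[-0.25,-0.95,0,0],[-0.23,-0.74,0,0],[0,0,0,0]]'
python3 - <<'E'
from h import *
import cv2
go([400.2,-252.3,146],np.radians(38.8)); print(arm.get_state()['joint_pos'][5])
o=[]
for n in('top','scene'):
    f=arm.grab_frame(n)[:,:,::-1];cv2.imwrite(f'pics/{n}6.png',f);u,v=map(int,proj(n,[580,30,80])); o.append(cv2.resize(f[v-40:v+40,u-40:u+40],(400,400),interpolation=cv2.INTER_CUBIC)); print(n,u-40,v-40)
cv2.imwrite('pics/crop6.png',np.hstack(o))
E
```

```text
time_s: 24.02
position: [398.3, -252.2, 231.5]
ee_rot: [-0.0, 0.432, 0.902, 0.0]
ft_force: [0.2, 0.8, -0.6]
width: 61.9
grip_force: 0.0
shift units [-0.04  0.05  2.85] spin units 0.0 tcp [ 398.3 -252.2  231.5]
-1.4907295598079888
top 278 152
scene 275 165
```

View pics/crop6.png

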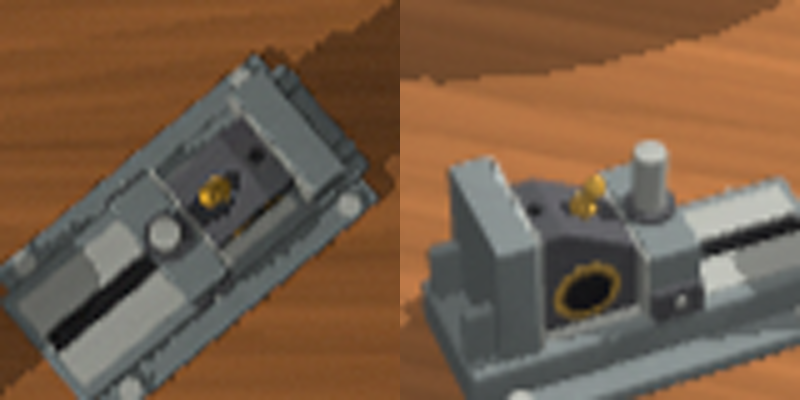

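```bash
python3 - <<'E'
from h import *
import cv2
np.set_printoptions(precision=1,suppress=True)
uv=np.array([[.627,-.779],[.779,.627]])
c={}
for n,roi in(('top',(311,182,20,20)),('scene',(300,196,18,16))):
    f=cv2.imread(f'pics/{n}6.png');x,y,w,h=roi
    g=cv2.resize(f[y:y+h,x:x+w],None,fx=4,fy=4,interpolation=cv2.INTER_CUBIC);hs=cv2.cvtColor(g,cv2.COLOR_BGR2HSV)
    m=((hs[...,0]>10)&(hs[...,0]<32)&(hs[...,1]>120)&(hs[...,2]>90)).astype(np.uint8)
    k,l,st,ce=cv2.connectedComponentsWithStats(m);i=1+st[1:,4].argmax();Y,X=np.nonzero(l==i)
    P=np.c_[X,Y]/4-.375+[x,y];mu=P.mean(0);c[n]=mu
    d=np.linalg.svd(P-mu,full_matrices=False)[2][0];print(n,st[i],mu,'axis',d, 'top pt',P[P[:,1]<P[:,1].min()+1.5].mean(0))
p,e=tri(c['top'],c['scene']);print('centroid',p,e,'uv rel (590,16.5)',uv@(p[:2]-[590,16.5]))
for z in(88,90,92,94):print(z,pl('top',c['top'],z),pl('scene',c['scene'],z))
p,e=tri((278+165/5,152+234/5),(275+249/5,165+149/5));print('pin top',p,e,uv@(p[:2]-[590,16.5]))
E
python3 -m inch '[[-0.04,0.05,0.3,0],[0,0,0.8,0],[0,0,0.8,0],[0,0,0.7,0],[0,0,0.25,0],[0,0,0,0]]'
python3 -m inch '[[0,0,0,0],[0,0,0,0],[0,0,0,0],[0,0,0,0],[0,0,0,0]]' -1 10
```

```text
top [ 27  21  24  25 361] [320.  190.1] axis [-0.7  0.7] top pt [320.8 187.6]
scene [   0    0   72   50 1883] [309.1 199.7] axis [0.9 0.4] top pt [308.5 196.2]
centroid [584.8  22.1 100.4] 9.053897892522054 uv rel (590,16.5) [-7.7 -0.5]
88 [584.4  26.8  88. ] [573.7  13.7  88. ]
90 [584.3  26.8  90. ] [575.7  14.3  90. ]
92 [584.1  26.7  92. ] [577.8  15.   92. ]
94 [583.9  26.6  94. ] [579.8  15.7  94. ]
pin top [562.5  47.9 102.6] 0.2606879610993813 [-41.7  -1.7]
time_s: 24.88
position: [401.5, -251.4, 146.2]
ee_rot: [-0.0, 0.431, 0.902, 0.0]
ft_force: [0.3, 0.3, 0.5]
width: 61.5
grip_force: 0.0
time_s: 25.5
position: [401.4, -252.0, 146.5]
ee_rot: [0.0, 0.431, 0.902, -0.0]
ft_force: [-2.2, -0.6, 2.8]
width: 29.5
grip_force: 10.0
```

```bash
python3 -m inch '[[0,0,0,0],[0,0,-0.3,0],[0,0,-0.5,0],[0,0,-0.5,0],[0,0,-0.08,0],[0,0,0,0]]' - 25
python3 - <<'E'
from h import *
import cv2
uv=np.array([[.627,-.779],[.779,.627]])
np.set_printoptions(precision=1,suppress=True)
c={}
for n,roi in(('top',(311,182,20,20)),('scene',(305,196,16,16))):
    f=cv2.imread(f'pics/{n}6.png');x,y,w,h=roi
    g=cv2.resize(f[y:y+h,x:x+w],None,fx=4,fy=4,interpolation=cv2.INTER_CUBIC);hs=cv2.cvtColor(g,cv2.COLOR_BGR2HSV)
    m=((hs[...,0]>14)&(hs[...,0]<32)&(hs[...,1]>150)&(hs[...,2]>80)).astype(np.uint8)
    k,l,st,ce=cv2.connectedComponentsWithStats(m)
    for i in range(1,k):
        if st[i,4]<30: continue
        Y,X=np.nonzero(l==i);P=np.c_[X,Y]/4-.375+[x,y];c[n]=P.mean(0);print(n,st[i],P.mean(0),P.min(0),P.max(0))
p,e=tri(c['top'],c['scene']);print(p,e,uv@(p[:2]-[590,16.5]))
h=(278+206/5,152+196/5),(314.4,201.5);p,e=tri(*h);print('head',p,e,uv@(p[:2]-[590,16.5]))
O=np.array([590,16.5,30.]);
for t in(0,9.5,17):
  q=np.append(O[:2]+uv[0]*(-5-t*.5),81.3+t*.866);print(q,proj('top',q),proj('scene',q))
E
```

```text
time_s: 26.25
position: [401.2, -251.5, 187.3]
ee_rot: [-0.0, 0.431, 0.902, 0.0]
ft_force: [-0.1, 0.3, -4.5]
width: 29.0
grip_force: 25.0
top [ 27  22  24  24 388] [320.3 190.1] [317.4 187.1] [323.1 192.9]
scene [ 17  15  26  33 440] [312.3 203.8] [308.9 199.4] [315.1 207.4]
[584.5  25.4  88.3] 1.484580334064376 [-10.4   1.3]
head [581.2  28.7  93.3] 0.0854599128434968 [-15.    0.8]
[586.9  20.4  81.3] (np.float64(322.7534828951161), np.float64(189.29146922827655)) (np.float64(310.2007747449858), np.float64(206.2005389749281))
[583.9  24.1  89.5] (np.float64(321.14233556092955), np.float64(190.23142126087407)) (np.float64(312.10478910698055), np.float64(203.05558941390947))
[581.5  27.   96. ] (np.float64(319.85321103206087), np.float64(190.9835034543956)) (np.float64(313.61851101900385), np.float64(200.5553041441416))
```

The gun is lifted, with its coupler still about 10 mm in the hole. I'll tilt it by moving the hand on an arc about the hole's rim.

```bash
python3 -m inch '[[0.2,0,0,0],[0.2,0,0,0],[0.2,0,0,0],[0.2,0,0,0],[0.22,0,0.03,0],[0.22,0,0.04,0],[0.23,0,0.05,0],[0.21,0,0.06,0],[0.22,0,0.08,0],[0.22,0,0.09,0],[0.1,0,0.04,0],[0,0,0,0]]'
python3 - <<'E'
from h import *
import cv2
o=[]
s=arm.get_state();print(s['joint_pos'][5],s['moment'])
for n in('top','scene'):
    f=arm.grab_frame(n)[:,:,::-1];cv2.imwrite(f'pics/{n}7.png',f);u,v=map(int,proj(n,[390,-235,110])); print(n,u-40,v-50);o.append(cv2.resize(f[v-50:v+50,u-40:u+40],(400,500),interpolation=cv2.INTER_CUBIC))
cv2.imwrite('pics/crop7.png',np.hstack(o))
E
```

```text
time_s: 27.75
position: [359.4, -199.9, 176.0]
ee_rot: [0.0, 0.431, 0.902, 0.0]
ft_force: [1.6, -1.5, -2.4]
width: 29.3
grip_force: 25.0
-1.4738321447437013 [-0.30440088 -0.33782917 -0.03244278]
top 392 221
scene 200 79
```

View pics/crop7.png

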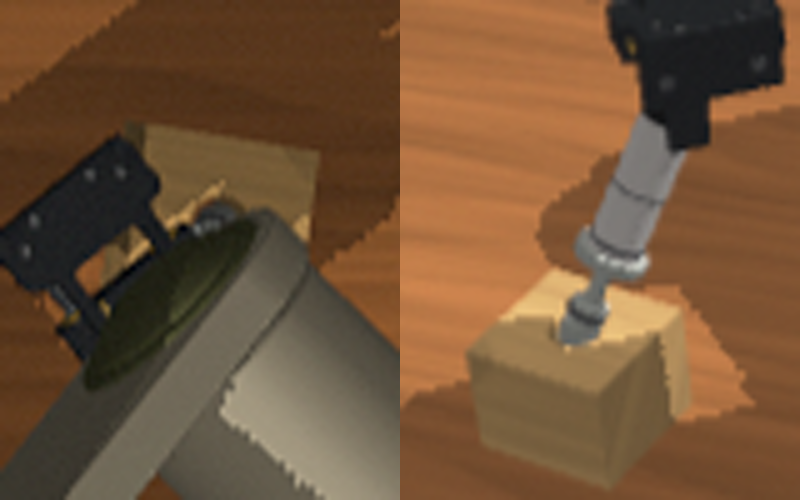

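The gun is tilted about 30° in the grip, with the coupler just inside the hole rim at scene-crop (580,340). I'll grip hard, draw it out along its axis and measure the tilt from a mask.

```bash
python3 -m inch '[[0,0,0,0],[0,0,0,0],[0.2,0,-0.35,0],[0.3,0,-0.52,0],[0,0,-0.8,0],[0,0,-0.8,0],[0,0,-0.2,0],[0,0,0,0]]' - 60
cat >> h.py <<'E'
uv=np.array([[.627,-.779],[.779,.627]])
def plane(n,p,P0):  # ray onto vertical plane through P0 normal to vise y -> (u,z) relative to P0
    o,d=ray(n,p);N=np.append(uv[1],0);q=o+d*(N@(P0-o))/(N@d)-P0;return np.array([uv[0]@q[:2],q[2]])
def gunmask(f,roi):
    import cv2
    x,y,w,h=roi;hs=cv2.cvtColor(f[y:y+h,x:x+w],cv2.COLOR_RGB2HSV)
    m=((hs[...,1]<60)&(hs[...,2]>75)).astype(np.uint8);k,l,st,_=cv2.connectedComponentsWithStats(m)
    i=1+st[1:,4].argmax();Y,X=np.nonzero(l==i);return np.c_[X+x,Y+y].astype(float)
E
python3 - <<'E'
from h import *
import cv2
np.set_printoptions(precision=1,suppress=True)
for p in((242.4,129.4),(247,118),(236.6,142.6)):print(plane('scene',p,np.array([359.4,-199.9,170.])))
s=arm.get_state();g=s['position']-[0,0,6];f=arm.grab_frame('scene');cv2.imwrite('pics/scene8.png',f[:,:,::-1])
u,v=proj('scene',g);print('grasp px',u,v)
P=gunmask(f,(int(u-40),int(v),60,70));print(P.min(0),P.max(0),len(P))
Q=np.array([plane('scene',p,g) for p in P])
mu=Q.mean(0);d=np.linalg.svd(Q-mu,full_matrices=False)[2][0];d*=np.sign(d[1]);print('tilt',np.degrees(np.arctan2(-d[0],d[1])))
t=-(Q@d);n=np.array([d[1],-d[0]])
for k in range(0,150,6):
    w=(t>=k)&(t<k+6)
    if w.any():print(k,w.sum(),'perp',(Q[w]@n).min(),(Q[w]@n).max())
E
```

```text
time_s: 28.85
position: [349.8, -187.9, 255.8]
ee_rot: [-0.0, 0.431, 0.902, 0.0]
ft_force: [-0.0, 0.3, -4.0]
width: 28.6
grip_force: 60.0
[ 41.2 -62.5]
[ 25.3 -30.6]
[  61.5 -100.1]
grasp px 258.4234587497017 77.02624055955242
[236.  77.] [260. 122.] 465
tilt 24.673764449720803
0 12 perp 5.236514081937714 23.675333192269697
6 27 perp -6.750559540418992 24.418832370387335
12 27 perp -6.993986887696631 23.54287899230448
18 27 perp -6.302148163359136 24.28873834683118
24 27 perp -6.545351354114495 24.157718672140557
30 27 perp -5.8485923237163755 24.02576343168822
36 26 perp -6.790315536632647 24.77953963193708
42 25 perp -6.091550112221973 23.89286256874529
48 27 perp -6.3362772804881 24.649065302448843
54 26 perp -5.632493426399769 24.51765061642205
60 26 perp -4.925689023377249 27.82656349100497
66 27 perp -6.831117638271694 29.48413108766385
72 31 perp -11.377670213120226 30.25797116645945
78 26 perp -10.67684076304149 23.351596639320178
84 13 perp -9.006128232167026 14.540731229849603
90 7 perp 5.7954184975219505 13.617237799840415
96 11 perp 4.646698203209463 18.653374031881896
102 16 perp 0.1081755182069348 20.336374595658917
108 13 perp -0.8498926758765614 20.18580901230703
114 11 perp -0.11917643485802346 20.957017504465306
120 16 perp -0.3482292104698978 20.034127495710074
126 14 perp 0.38793726669982825 18.179842619419787
132 3 perp 5.715705283577282 11.0244023157385
```

Mask and edge points agree: the tilt is only about 25–27°, because the gun pivoted slightly above the pads. I'll dip back into the hole the same way and add about 5°.

```bash
python3 -m inch '[[0,0,0.8,0],[0,0,0.8,0],[0,0,0.2,0],[-0.3,0,0.52,0],[-0.2,0,0.35,0],[0,0,0,0]]'; python3 -m inch '[[0,0,0,0],[0,0,0,0],[0.13,0,0.07,0],[0.13,0,0.07,0],[0.14,0,0.08,0],[0,0,0,0]]' - 25; python3 -m inch '[[0,0,0,0],[0,0,0,0],[0.2,0,-0.33,0],[0.3,0,-0.5,0],[0,0,-0.8,0],[0,0,-0.8,0],[0,0,-0.2,0],[0,0,0,0]]' - 60
cat >> h.py <<'E'
def guntilt(prt=True):
    import cv2
    s=arm.get_state();g=s['position']-[0,0,6];f=arm.grab_frame('scene')
    u,v=proj('scene',g);P=gunmask(f,(int(u-40),int(v),60,70));Q=np.array([plane('scene',p,g) for p in P])
    d=np.array([-.46,.888])
    for _ in range(4):
        n=np.array([d[1],-d[0]]);t=-(Q@d);e=t.max();R=[]
        for k in np.r_[np.arange(8,56,4),np.arange(e-28,e-6,4)]:
            w=(t>=k)&(t<k+4)
            if w.sum()>3:R.append([k+2,((Q[w]@n).min()+(Q[w]@n).max())/2])
        a,b=np.polyfit(*np.array(R).T,1);d=d*1-n*a;d/=np.linalg.norm(d)
    print('tilt',np.degrees(np.arctan2(-d[0],d[1])),'offset',b,'end t',e,'mouth px',P[t>e-3].mean(0))
    return d,b,e,f
E
python3 -c "
from h import *
import cv2
d,b,e,f=guntilt();cv2.imwrite('pics/scene9.png',f[:,:,::-1])"
```

```text
time_s: 29.65
position: [359.7, -200.3, 175.8]
ee_rot: [-0.0, 0.431, 0.902, -0.0]
ft_force: [1.8, -3.1, -3.6]
width: 29.1
grip_force: 60.0
time_s: 30.4
position: [351.8, -190.3, 169.3]
ee_rot: [-0.0, 0.431, 0.902, 0.0]
ft_force: [1.0, -0.7, -2.3]
width: 29.7
grip_force: 25.0
time_s: 31.4
position: [342.2, -178.5, 248.0]
ee_rot: [-0.0, 0.431, 0.902, 0.0]
ft_force: [-0.3, 0.4, -4.1]
width: 28.2
grip_force: 60.0
tilt 31.06680738648501 offset 10.10505803853825 end t 135.25147388645888 mouth px [239.42857143 122.57142857]
```

```bash
cat >> h.py <<'E'
NV=470.8
def nip():
    P0=np.append(NV*uv[1]+357.1*uv[0],0.)
    q=plane('scene',(312.3,203.8),P0);q[0]+=357.1;return q  # (u,z) of a mid nipple point
E
python3 - <<'E'
from h import *
np.set_printoptions(precision=1,suppress=True)
q=nip();print('mid nipple scene',q,'block-model at z',357.1-5-(q[1]-81.3)*.577)
N=np.array([346.9,88.7+0.]) ; 
th=np.radians(31);d=np.array([-np.sin(th),np.cos(th)]);n=np.array([d[1],-d[0]])
a=np.array([-.5,.866])
c=np.array([q[0],q[1]]);org=c-a*((q[1]-81.3)/.866);print('nipple origin u,z',org)
for h in(70,35,6.5):
    G=org+a*h-10.1*n+128*d
    W=np.append(G[0]*uv[0]+NV*uv[1],G[1]+6);print(h,'TCP',W);go(W,np.radians(38.8))
E
```

```text
mid nipple scene [347.2  87.9] block-model at z 348.30756387368206
nipple origin u,z [351.   81.3]
70 TCP [518.1 107.1 252.4]
shift units [ 3.7 10.6 -0.2] spin units 0.03 tcp [ 342.1 -178.5  247.6]
35 TCP [529.1  93.5 222.1]
shift units [ 3.1 10.6  0.8] spin units 0.03 tcp [ 342.1 -178.5  247.6]
6.5 TCP [538.   82.4 197.4]
shift units [ 2.7 10.6  1.7] spin units 0.03 tcp [ 342.1 -178.5  247.6]
```

```bash
python3 -m inch '[[0.34,0.9,-0.02,0],[0.34,0.96,-0.02,0],[0.34,0.97,-0.02,0],[0.34,0.97,-0.02,0],[0.34,0.97,-0.02,0],[0.34,0.97,-0.02,0],[0.34,0.97,-0.02,0],[0.34,0.97,-0.02,0],[0.34,0.97,-0.02,0],[0.34,0.97,-0.02,0],[0.3,0.98,0,0],[0,0,0,0]]'
python3 - <<'E'
from h import *
import cv2
go([529.1,93.5,222.1],np.radians(38.8))
d,b,e,f=guntilt();cv2.imwrite('pics/scene10.png',f[:,:,::-1]);t=arm.grab_frame('top');cv2.imwrite('pics/top10.png',t[:,:,::-1])
E
```

```text
time_s: 32.95
position: [520.1, 108.6, 252.6]
ee_rot: [-0.001, 0.43, 0.903, -0.0]
ft_force: [0.5, -0.3, -3.8]
width: 28.9
grip_force: 60.0
shift units [-0.58 -0.08  1.02] spin units 0.05 tcp [520.1 108.6 252.6]
tilt 30.712338579680974 offset 10.050258501204711 end t 135.43436836643016 mouth px [325.83333333 185.66666667]
```

```bash
python3 -m inch '[[-0.29,-0.04,0.51,0.03],[-0.29,-0.04,0.51,0],[-0.1,0,0.17,0],[0,0,0,0]]'
python3 - <<'E'
from h import *
import cv2
go([532.5,89.2,212.6],np.radians(38.8))
d,b,e,f=guntilt();t=arm.grab_frame('top')
o=[]
for n,g in(('top',t),('scene',f)):
    u,v=map(int,proj(n,[583,26,105]));print(n,u-30,v-30);o.append(cv2.resize(g[v-30:v+30,u-30:u+30,::-1],(400,400),interpolation=cv2.INTER_CUBIC))
cv2.imwrite('pics/crop10.png',np.hstack(o))
# predicted mouth & nipple pixels
M,p=axes();g=p-[0,0,6];n=np.array([d[1],-d[0]])
for L in(128,):
    q=b*n-L*d;W=g+np.append(q[0]*uv[0],q[1]);print('mouth',W,proj('scene',W),proj('top',W),'v',uv[1]@p[:2])
E
```

```text
time_s: 33.55
position: [531.0, 89.5, 218.1]
ee_rot: [-0.0, 0.432, 0.902, -0.0]
ft_force: [-0.8, -0.6, -4.8]
width: 28.4
grip_force: 60.0
shift units [-0.04  0.03  0.18] spin units -0.01 tcp [531.   89.5 218.1]
tilt -23.576325099003128 offset 55.820262368890155 end t 229.73380410536961 mouth px [361.5 220. ]
top 290 160
scene 282 167
mouth [531.15341734  89.9046502   73.33794903] (np.float64(345.70458464558175), np.float64(198.87173956685464)) (np.float64(294.56023156983076), np.float64(212.51235538098183)) v 470.1387277864739
```

View pics/crop10.png

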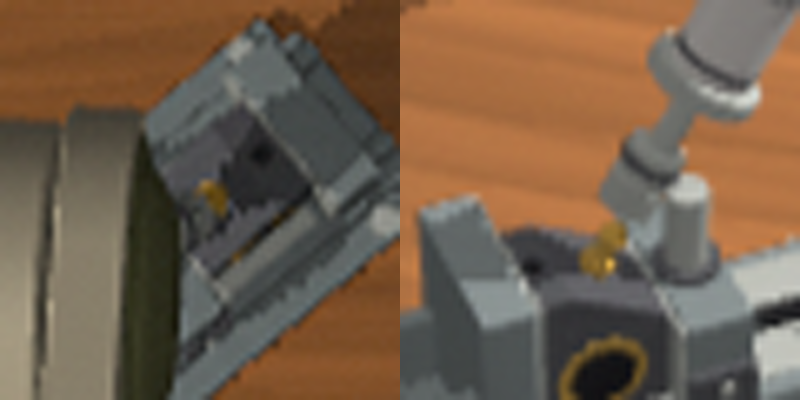

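The view shows the coupler mouth at scene-crop (625,203), just above the nipple head at (612,238). It's pointing right, but perhaps 1–2 mm left of the axis. I'll quantify that with a mask that leaves out the vise.

```bash
cat >> h.py <<'E'
def gunline(zend):
    import cv2
    s=arm.get_state();g=s['position']-[0,0,6];f=arm.grab_frame('scene')
    u,v=map(int,proj('scene',g));P=gunmask(f,(u-45,v,65,zend-v));Q=np.array([plane('scene',p,g) for p in P])
    d=np.array([-.51,.86]);
    for _ in range(4):
        d/=np.linalg.norm(d);n=np.array([d[1],-d[0]]);t=-(Q@d);R=[]
        for k in list(range(8,58,4))+list(range(104,126,4)):
            w=(t>=k)&(t<k+4)
            if w.sum()>5:R.append([k+2,((Q[w]@n).min()+(Q[w]@n).max())/2])
        R=np.array(R);a,b=np.polyfit(*R.T,1);d=d-n*a
    g_u=uv[0]@g[:2]
    print('n',len(R),'tilt',np.degrees(np.arctan2(-d[0],d[1])),'b',b,'tmax',t.max(),'res',np.round(R[:,1]-a*R[:,0]-b,1))
    for px in((312.3,203.8),(312.7,204.4)):
        q=plane('scene',px,g);print('nipple pt perp minus gun perp (+ = move gun +n)',q@n-b,'dist along',-(q@d))
    return f
E
python3 - <<'E'
from h import *
import cv2
f=gunline(193)
x,y=305,197;g=cv2.resize(f[y:y+15,x:x+15],None,fx=4,fy=4,interpolation=cv2.INTER_CUBIC);hs=cv2.cvtColor(g,cv2.COLOR_RGB2HSV)
m=(hs[...,0]>14)&(hs[...,0]<32)&(hs[...,1]>150)&(hs[...,2]>80);Y,X=np.nonzero(m);print(X.mean()/4-.375+x,Y.mean()/4-.375+y,m.sum())
E
```

```text
n 16 tilt 31.508699035961936 b 9.69039093027281 tmax 119.0873673830369 res [ 2.  -0.2 -0.2 -0.   0.1 -1.  -0.9  0.4 -0.7  0.7 -0.9  0.4 -0.7  2.4
 -1.2 -0.3]
nipple pt perp minus gun perp (+ = move gun +n) -3.8814188367572466 dist along 151.07798003319
nipple pt perp minus gun perp (+ = move gun +n) -5.866476876333065 dist along 152.4797945774749
312.1785294117647 203.85441176470587 425
```

```bash
python3 -m inch '[[0.09,0.03,0,0],[0,0,0,0],[0,0,0,0]]'
python3 - <<'E'
from h import *
gunline(192);gunline(193)
M,p=axes();print(uv@p[:2],p)
E
```

```text
time_s: 34.08
position: [530.0, 92.6, 218.7]
ee_rot: [0.0, 0.432, 0.902, 0.0]
ft_force: [-0.7, 0.5, -3.7]
width: 28.7
grip_force: 60.0
n 15 tilt 31.40764069644174 b 9.758818842751364 tmax 113.84349477019074 res [ 1.  -0.2 -0.   0.  -0.3  0.6 -0.5 -0.4 -0.2 -0.2 -0.  -0.7  0.2  2.1
 -1.5]
nipple pt perp minus gun perp (+ = move gun +n) -0.40063682101600406 dist along 151.75571342795035
nipple pt perp minus gun perp (+ = move gun +n) -2.3810074497606273 dist along 153.15945923837376
n 16 tilt 29.996693159820126 b 10.483321516485553 tmax 115.64982723290743 res [ 0.5 -0.5 -0.3 -0.1  0.1 -0.1  0.1 -0.9  0.5 -0.5  0.5 -0.1  0.9  4.
  0.4 -4.3]
nipple pt perp minus gun perp (+ = move gun +n) 2.5906828413852026 dist along 151.45940905808462
nipple pt perp minus gun perp (+ = move gun +n) 0.6454507022309315 dist along 152.9115121890656
[260.25810757 470.93017364] [530.05234028  92.53492912 218.66036649]
```

```bash
python3 -m inch '[[-0.11,0,0.19,0],[-0.1,0,0.18,0],[0,0,0,0]]'|sed -n '2p;4p'; for i in 1 2 3 4; do python3 -m inch '[[-0.035,0,0.06,0],[-0.015,0,0.026,0],[0,0,0,0]]'|sed -n '2p;4p'; done
```

```text
position: [534.2, 87.5, 207.1]
ft_force: [1.2, 0.9, -2.5]
position: [534.9, 86.5, 205.1]
ft_force: [-1.0, 1.3, 0.0]
position: [535.9, 85.1, 201.9]
ft_force: [2.8, 0.6, -6.5]
position: [536.7, 84.2, 200.0]
ft_force: [-0.3, 1.1, -2.2]
position: [537.8, 83.2, 197.6]
ft_force: [-2.7, 4.1, 6.0]
```

Force is almost purely axial, about 11 N. I'll keep pushing along the axis and watch the spring rate.

```bash
for i in 1 2 3; do python3 -m inch '[[-0.035,0,0.06,0],[-0.015,0,0.026,0],[0,0,0,0]]'|sed -n '2p;4p'; done;  python3 - <<'E'
from h import *
import cv2
f=gunline(193);cv2.imwrite('pics/scene12.png',f[:,:,::-1])
E
```

```text
position: [538.7, 82.1, 195.1]
ft_force: [-3.4, 4.5, 7.0]
position: [539.6, 81.0, 192.7]
ft_force: [-3.9, 4.5, 7.5]
position: [540.5, 79.9, 190.3]
ft_force: [-5.3, 5.7, 8.6]
n 13 tilt 30.946114882116117 b 10.431624436234056 tmax 85.00228799793577 res [ 1.7 -0.6 -0.4 -0.3 -0.9  0.  -0.6  0.3  0.   0.2  0.3 -0.   0.2]
nipple pt perp minus gun perp (+ = move gun +n) 0.7791952501135206 dist along 118.69856345226022
nipple pt perp minus gun perp (+ = move gun +n) -1.1892798796496145 dist along 120.11783792112703
```

```bash
for i in 1 2 3; do python3 -m inch '[[-0.02,0,0.0346,0],[0,0,0,0]]'|sed -n '1,2p;4p'; done
```

```text
time_s: 37.48
position: [540.9, 79.5, 189.3]
ft_force: [-5.0, 6.7, 9.9]
time_s: 37.72
position: [541.3, 79.0, 188.4]
ft_force: [-5.2, 6.5, 10.6]
time_s: 37.98
position: [541.6, 78.6, 187.4]
ft_force: [-6.6, 6.5, 11.5]
```

The force rises at about 0.6 N/mm over 11.8 mm of travel and is purely axial. So the coupler has snapped on and the nose is at least 11 mm in. One settling check, then I'll hand in.

```bash
python3 -m inch '[[0,0,0,0],[0,0,0,0],[0,0,0,0],[0,0,0,0]]'
python3 - <<'E'
from h import *
gunline(193)
print(arm.hand_in())
E
```

```text
time_s: 38.48
position: [541.6, 78.6, 187.5]
ee_rot: [0.0, 0.432, 0.902, 0.001]
ft_force: [-6.1, 6.2, 11.2]
width: 28.3
grip_force: 60.0
n 13 tilt 30.952765165897784 b 10.541699602133878 tmax 82.7571029802514 res [ 1.9 -0.5 -0.3 -1.4  0.  -0.3 -0.2  0.  -0.3  0.6 -0.   0.1  0.3]
nipple pt perp minus gun perp (+ = move gun +n) 0.7532658115843169 dist along 115.37621720065448
nipple pt perp minus gun perp (+ = move gun +n) -1.2151632214776633 dist along 116.79515510256371
the job is handed in; nothing more can be done
None
```

I handed the job in at 38.5 s, but the hand-in call gave no verdict: the block is turned and clamped in the vise, and by force and image readings the gun is snapped onto the nipple with its nose at least 11 mm in, still gripped and pressing.

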